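Put the kettle on and set its hot plate to four

ROBOT

A 6-joint arm with a two-finger parallel gripper is mounted at the origin on the work surface. World frame = base frame: x ahead of the robot, y to its left, z up, the work surface at z = 0. Lengths are in m, angles in degrees, forces in N, time in s.
With the tool pointing down it reaches from about 0.3 to 1 m from the base axis. Payload 5.1 kg.
Tool frame: the origin (TCP) lies midway between the tips of the shut fingers; the grasp point (between the pads) lies 19 mm behind it; x points along the fingers, y is the direction in which the jaws open and shut, and the axes are right-handed (so a half turn about x gives the same grasp; the last joint's range is limited). The gripper opens to 95 mm and grips with 3 to 60 N. Pads are 20 mm wide; open, the fingers measure 119 mm over their backs; the gripper's body (75 mm by 180 mm) begins 59 mm behind the grasp point.
Start: joints at [-81.337, 7.093, 94.555, -0, 78.352, -4.733], TCP at [0.151, -0.632, 0.215] pointing down, gripper open.
Joint ranges: [-149.61, 149.61], [-58.7, 133.49], [1.44, 155.28], [-77.14, 257.14], [18.33, 153.61], [-166.67, 166.67]. Speed limits (degrees/s): [147.25, 147.25, 180, 180, 180, 180].

INTERFACE

Orientations are given as a 3x3 rotation matrix whose columns are the frame's x, y, z axes.
In Python, from bench import robot, read_camera, camera_info gives the robot as it stands. Calls block until the motion is done:
- robot.movep(position, orientation): joint-space move of the TCP to a pose.
- robot.movel(position, ori=None, vel=0.15): straight line of the TCP; ori=None keeps the orientation; vel is the mean speed in m/s.
- robot.set_joints(angles): joint-space move.
- robot.gripper_to(opening, force=None): finger opening in m; force is the grip in N (None keeps the last); returns when the fingers have stopped.
- robot.dwell(seconds).
- robot.inverse_kinematics(position, orientation): joint angles nearest the present ones, or None.
- robot.get_state(): the state.
- read_camera(name): name is "scene" or "top"; returns the picture (420x560x3 uint8, blue, green, red); there is no depth.
- camera_info(name): a dict with "fx", "fy", "cx", "cy" (pixels), "dist" ([k1, k2, p1, p2, k3] as OpenCV has them; the pictures are not rectified), "rvec" (rotation vector, rad) and "tvec" (3), from world to camera coordinates, as OpenCV has them. Camera axes: x right, y down, z forward; pixel columns grow to the right and rows downward; lengths in m; the calibration is good to about 2 mm. A picture is of the moment at which its call begins. camera_info takes no time and is no camera call.
A pose or a line that the arm cannot do raises robot.MotionError and nothing moves.
- robot.close_job(): hands the job in, once; it reports no verdict.
The state is a dict: "time": time; "qpos": joint angles; "qvel": joint speeds; "joint_torque": joint torques, N m; "ee_pos": TCP position; "tool_rot": TCP orientation; "wrist_force": force on the tool from outside, world axes, zero at the start; "wrist_torque": the same for the moment, N m; "opening": finger opening in m.
Only numpy, scipy, OpenCV 4.12 (cv2) and the standard library are available. Lean on these libraries where they do the work, as an engineer would, in place of code of your own. Each camera call takes 0.05 s, during which the arm holds its last target.

TASK

Put the kettle on: keeping it level, set it down gently and wholly on the free left-hand plate of the two-plate hob. Then set that plate's dial, the one of the two nearer the robot, to position 4, four clicks clockwise from off, and let go. Leave the other dial, the covered pan, the mug and the tin as they are.

Things in the scene. Friction and masses are not known exactly. Their poses are not given: they have to be found in the camera images.
- kettle_mid (a point): Steel kettle standing on the table left of the hob: this point is on its upright axis, half-way up, 92 mm above its flat underside (186 mm tall in all). Base 140 mm across, body 156 mm. z is up, x towards the spout, which reaches 130 mm from the axis (pointed at the covered pan it would hit it). 0.55 to 0.9 kg, balanced nearly under the middle of its handle.
- kettle_handle (a point): Centre of the kettle's handle, 82 mm straight above point kettle_mid and with the same axes: a level black bar that arches over the lid along the kettle's x, 108 mm long, 22 mm wide (along y), 24 mm high, with 29 mm free below it over the lid's button. To be pinched across its width from above.
- plate_left (a point): Centre of the top of the hob's free left-hand plate: a dark iron disc 180 mm across, flat top 83 mm above the table and 8 mm above the hob's deck. Axes are the hob's: x away from the robot, y to the left, z up. The other plate's centre is 200 mm to the right (-y); the dials stand one behind the other on a white panel at its right end, axes 340 mm to the right, 75 mm nearer or farther.
- hob: Two-plate electric hob, a steel box fixed on the table, 300 mm (x) by 520 mm (y), deck 75 mm above the table, turned by up to 0.2 rad. Origin at the centre of its underside.
- dial_front_grip (a point): Dial of the left-hand plate, the nearer one: black knob with an upright axis, a round skirt 66 mm across and up to 12 mm over the deck with a raised bar across it, 60 mm long, 16 mm wide, top 42 mm over the deck. This point is on the axis, 28 mm over the deck: pinch the bar here across its width. x lies along the bar towards the white pointer end, z is up; it turns with the dial.
- dial_front (a joint): Angle of that dial, rad: 0 at off (pointer to the far side, at a small ring), growing clockwise seen from above, to a stop at 3.14. Seven click positions 0 to 6, 0.524 rad (30 degrees) apart, at ticks of growing length; position 4 is 2.094. A spring detent draws it into the nearest one; about 0.15 N m to turn. Found at off, 1 or 2. Turning over 1.5 rad may need a second grasp.
- dial_back (a joint): Angle of the other, farther dial, of the same make, that works the right-hand plate; to be left where it is.
- dial_back_tip (a point): White end of the pointer on the farther dial's bar, 30 mm from its axis, 42 mm above the deck. The axis is 150 mm beyond that of the nearer dial along the hob's x.
- casserole: Covered low steel pan on the hob's right-hand plate, 148 mm across and 77 mm tall with its lid's button, loop handles at both x sides, 204 mm over them; origin at the centre of its underside. To be left alone.
- tin: Tin on the table beyond the kettle, 92 mm across, 130 mm tall; origin at the centre of its underside. To be left alone.
- mug: White mug on the robot's side of the kettle, 82 mm across, 95 mm tall, handle at its +y; origin at the centre of its underside. To be left alone.
- kettle: The whole kettle; origin at the centre of its underside, axes as for point kettle_mid.
Mind the look-alikes: they are no part of the job. Leave any purple look-alike of the kettle alone.

How it is judged:
By the outcome, as a careful person would: the job done as asked, in the order asked, and still so for the second after the job is handed in, with the robot touching nothing.
It also fails if it takes over 72 s, if anything falls off the work surface, if the arm or the gripper's body presses on something with over 40 N, if the wrist force passes 120 N, or if a joint passes its speed limit or range.

## Working session

There is one attempt and no reset: what is moved stays moved. The work goes in short steps, each a Python script; the robot and the scene stay as the last script left them, time stands still between calls to the robot, and variables do not carry over. Pictures are saved under pics/ and viewed, and the job is handed in when it is done.

```bash
ls; mkdir -p pics; python3 - <<'E'
from bench import robot, read_camera, camera_info
import cv2
for n in("scene","top"):
    im=read_camera(n); cv2.imwrite(f"pics/{n}0.png",im); 
    print(n,camera_info(n))
print(robot.get_state())
E
```

```text
pics
scene {'fx': 454.79997147562864, 'fy': 454.79997147562864, 'cx': 284.663349759011, 'cy': 213.30418460742194, 'dist': array([-0.02859381,  0.        ,  0.        ,  0.        ,  0.        ]), 'rvec': array([ 2.03239829,  1.28829731, -0.55942417]), 'tvec': array([-0.35247043, -0.21490087,  1.9660959 ])}
top {'fx': 542.7165706434558, 'fy': 542.7165706434558, 'cx': 281.7270399818095, 'cy': 215.29616236032365, 'dist': array([-0.073265,  0.      ,  0.      ,  0.      ,  0.      ]), 'rvec': array([ 2.11023053, -2.15656848,  0.19657963]), 'tvec': array([0.13043004, 0.53871566, 1.48502009])}
{'time': 0.1, 'qpos': array([-8.13363756e+01,  7.12934508e+00,  9.46257043e+01,  3.97107195e-04,
        7.83498005e+01, -4.73166076e+00]), 'qvel': array([ 0.01966831, -0.06178387, -0.13942668, -0.08972462,  0.02776182,
        0.05485166]), 'joint_torque': array([ 5.61970264e-04, -4.18881726e+01, -3.61096859e+01,  7.77322752e-02,
        4.61712072e-02, -6.60756041e-05]), 'ee_pos': array([ 0.15048264, -0.63175712,  0.21352034]), 'tool_rot': array([[-2.68944329e-04,  2.31666241e-01, -9.72795292e-01],
       [ 1.81011627e-03, -9.72793621e-01, -2.31666343e-01],
       [-9.99998326e-01, -1.82317793e-03, -1.57715503e-04]]), 'wrist_force': array([-0.53993011, -0.60455205, -1.09625167]), 'wrist_torque': array([-0.01262192,  0.02597371,  0.07616176]), 'opening': 0.09554569910544627}
```

View pics/scene0.png

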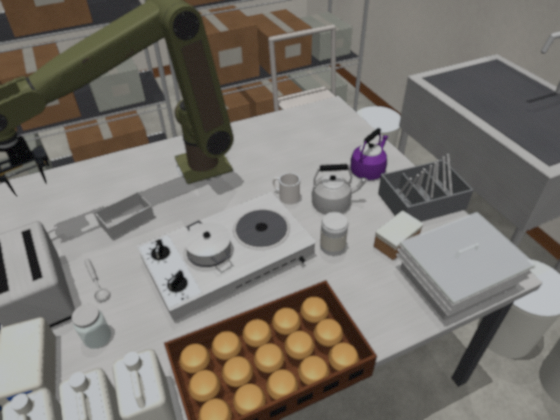

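View pics/top0.png

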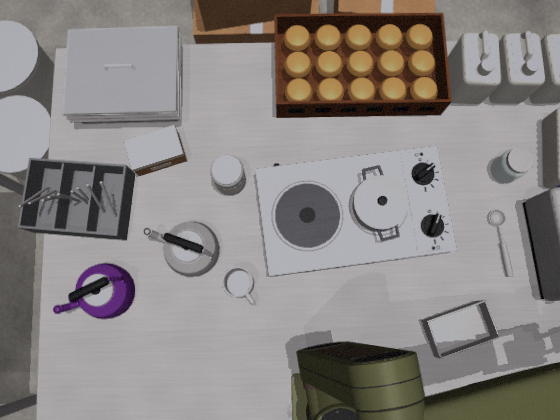

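The scene shows the steel kettle at top-pixel (190,247), its spout pointing up-left to (148,232). The purple look-alike is at (105,290) and the free plate at (307,215). The near dial is at (432,226) and the far dial at (423,174). I'll zoom in next.

```bash
python3 - <<'E'
import cv2
t=cv2.imread("pics/top0.png"); s=cv2.imread("pics/scene0.png")
a=cv2.resize(t[135:285,130:330],None,fx=4,fy=4,interpolation=cv2.INTER_CUBIC); cv2.imwrite("pics/ta.png",a)
b=cv2.resize(t[140:260,390:470],None,fx=5,fy=5,interpolation=cv2.INTER_CUBIC)
c=cv2.resize(s[150:270,270:390],None,fx=4,fy=4,interpolation=cv2.INTER_CUBIC)
cv2.imwrite("pics/tb.png",b);cv2.imwrite("pics/sc.png",c)
d=cv2.resize(s[220:310,130:220],None,fx=6,fy=6,interpolation=cv2.INTER_CUBIC);cv2.imwrite("pics/sd.png",d)
E
```

```text
(no output)
```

View pics/ta.png

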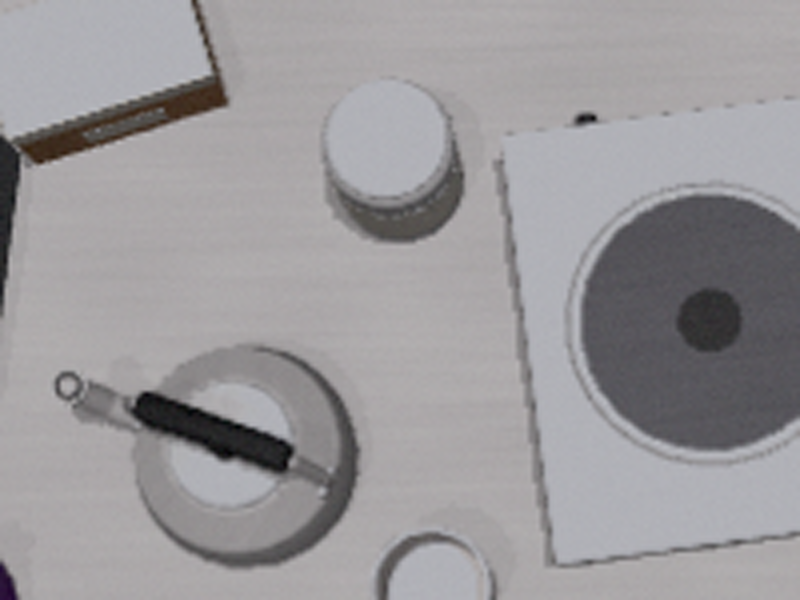

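View pics/tb.png

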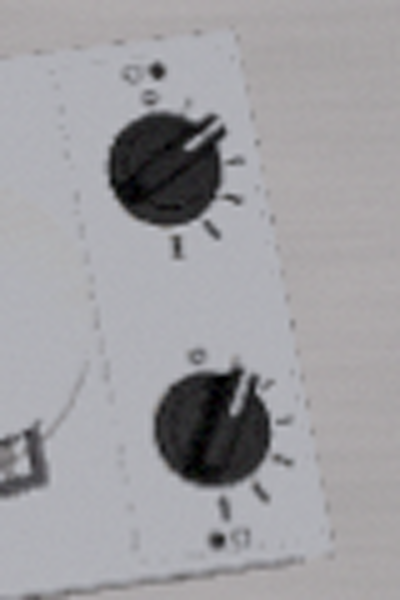

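View pics/sc.png

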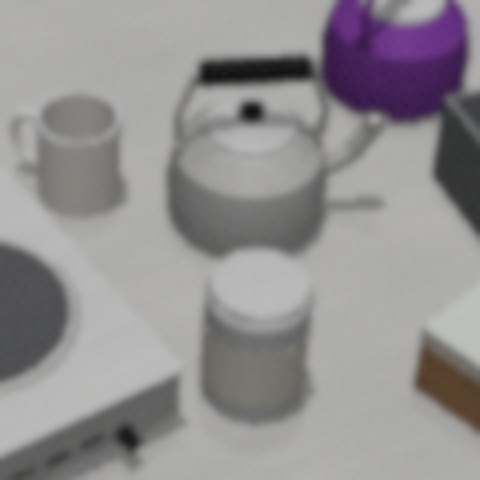

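View pics/sd.png

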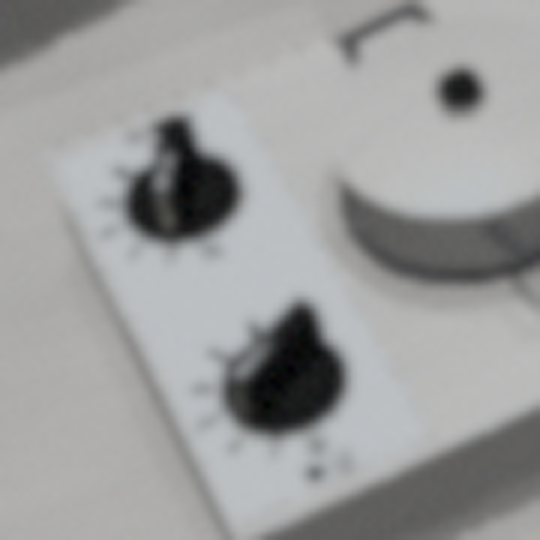

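```bash
cat > h.py <<'E'
import numpy as np, cv2
from bench import robot, read_camera, camera_info
def cam(n):
    c=camera_info(n);K=np.array([[c['fx'],0,c['cx']],[0,c['fy'],c['cy']],[0,0,1.]]);R=cv2.Rodrigues(c['rvec'])[0]
    return K,c['dist'],R,np.array(c['tvec']),c['rvec']
def ray(n,px):
    K,d,R,t,_=cam(n); p=cv2.undistortPoints(np.array(px,float).reshape(-1,1,2),K,d)[:,0]
    D=np.c_[p,np.ones(len(p))]@R; return -R.T@t,D
def onz(n,px,z):
    o,D=ray(n,px); return o+D*((z-o[2])/D[:,2])[:,None]
def proj(n,P):
    K,d,R,t,rv=cam(n); return cv2.projectPoints(np.array(P,float).reshape(-1,1,3),rv,t,K,d)[0][:,0]
def comps(img,roi,f,off=True):
    x0,y0,x1,y1=roi; m=f(img[y0:y1,x0:x1]).astype(np.uint8)*255
    cs,_=cv2.findContours(m,cv2.RETR_EXTERNAL,cv2.CHAIN_APPROX_NONE,offset=(x0,y0))
    return sorted(cs,key=cv2.contourArea,reverse=True)
E
python3 - <<'E'
from h import *
np.set_printoptions(precision=4,suppress=True)
t=cv2.imread("pics/top0.png"); s=cv2.imread("pics/scene0.png")
dark=lambda th:(lambda a:a.max(2)<th)
# handle
c=comps(t,(155,225,215,262),dark(70))[0]; r=cv2.minAreaRect(c); print("handle top",r)
b=cv2.boxPoints(r); W=onz("top",b,.180); print(W, W.mean(0), [np.linalg.norm(W[i]-W[i-1]) for i in range(4)])
c2=comps(s,(312,158,352,176),dark(75))[0]; r2=cv2.minAreaRect(c2); print("handle scene",r2)
o1,d1=ray("top",[r[0]]);o2,d2=ray("scene",[r2[0]])
A=np.c_[d1[0],-d2[0]];k=np.linalg.lstsq(A,o2-o1,rcond=None)[0];p1=o1+k[0]*d1[0];p2=o2+k[1]*d2[0];print("tri",p1,p2)
# plate
c=comps(t,(262,170,350,260),dark(125))[0]
e=cv2.fitEllipse(c);print("plate px",e,cv2.contourArea(c)); print(onz("top",[e[0]],.083)); 
W=onz("top",c[:,0],.083)
print("diam",cv2.minEnclosingCircle((W[:,:2]*1000).astype(np.float32)))
# scene plate
for roi in [(225,200,300,255)]:
    c=comps(s,roi,dark(125))[0]; e=cv2.fitEllipse(c); W=onz("scene",c[:,0],.083);print("plate scene",e,cv2.minEnclosingCircle((W[:,:2]*1000).astype(np.float32)))
# dials skirt
for nm,roi in(("front",(415,210,450,245)),("back",(408,156,442,190))):
    c=comps(t,roi,dark(90))[0];e=cv2.fitEllipse(c);print(nm,e,onz("top",[e[0]],.095))
# hub of casserole, kettle body
E
```

```text
handle top ((182.49717712402344, 243.11898803710938), (40.83451461791992, 9.371238708496094), 19.798877716064453)
[[0.4586 0.4286 0.18  ]
 [0.4812 0.4207 0.18  ]
 [0.4435 0.3219 0.18  ]
 [0.4211 0.3299 0.18  ]] [0.4511 0.3753 0.18  ] [np.float64(0.10555288660397176), np.float64(0.023957808889717474), np.float64(0.10583236590566769), np.float64(0.02381397754370302)]
handle scene ((333.5, 167.5), (5.0, 27.0), 90.0)
tri [0.4523 0.3768 0.1701] [0.4522 0.3766 0.1701]
plate px ((307.0876159667969, 215.16293334960938), (62.70894241333008, 63.59211349487305), 106.22370910644531) 3130.5
[[0.5339 0.0492 0.083 ]]
diam ((534.8790283203125, 49.44097900390625), 89.76942443847656)
plate scene ((261.0203552246094, 227.96905517578125), (35.98366165161133, 50.46792221069336), 86.4872817993164) ((540.07275390625, 46.94110107421875), 89.18057250976562)
front ((431.9316711425781, 225.36672973632812), (21.699569702148438, 22.263391494750977), 140.0518341064453) [[ 0.4961 -0.2923  0.095 ]]
back ((422.5936584472656, 173.3018341064453), (21.339712142944336, 22.588592529296875), 60.14204788208008) [[ 0.6436 -0.2765  0.095 ]]
```

```bash
cat >> h.py <<'E'
def down(yaw):  # yaw (deg) of jaw axis y
    a=np.radians(yaw); x=np.array([0,0,-1.]);y=np.array([np.cos(a),np.sin(a),0]);return np.c_[x,y,np.cross(x,y)]
def st():
    s=robot.get_state(); print("t%.2f"%s['time'],"p",s['ee_pos'].round(4),"F",s['wrist_force'].round(1),"M",s['wrist_torque'].round(2),"op %.4f"%s['opening'],"q",s['qpos'].round(0)); return s
E
python3 - <<'E'
from h import *
np.set_printoptions(precision=4,suppress=True)
for p,ys in(((.4515,.376,.155),(-21,159)),((.5345,.049,.24),(-21,159,-31,-10)),((.497,-.294,.09),(66,-114,36,6,-24,-54,-84,-174,156))):
    for y in ys:
        q=robot.inverse_kinematics(list(p),down(y)); print(p,y,None if q is None else np.round(q,0))
t=cv2.imread("pics/top0.png")
# front / back pointers: bright pixels within the dial
for nm,c in(("front",(432,225)),("back",(422.6,173.3))):
    yy,xx=np.mgrid[0:420,0:560]; m=(np.hypot(xx-c[0],yy-c[1])<13)
    print(nm); g=t.max(2); y0,x0=int(c[1])-14,int(c[0])-13
    print(g[y0:y0+29,x0:x0+29])
E
```

```text
(0.4515, 0.376, 0.155) -21 [ 35.   2. 106.  -0.  72.  56.]
(0.4515, 0.376, 0.155) 159 [  35.    2.  106.   -0.   72. -124.]
(0.5345, 0.049, 0.24) -21 [ -0.  -8. 107.  -0.  81.  21.]
(0.5345, 0.049, 0.24) 159 [  -0.   -8.  107.    0.   81. -159.]
(0.5345, 0.049, 0.24) -31 [ -0.  -8. 107.  -0.  81.  31.]
(0.5345, 0.049, 0.24) -10 [ -0.  -8. 107.  -0.  81.  10.]
(0.497, -0.294, 0.09) 66 [ -36.    4.  110.   -0.   66. -102.]
(0.497, -0.294, 0.09) -114 [-36.   4. 110.  -0.  66.  78.]
(0.497, -0.294, 0.09) 36 [-36.   4. 110.  -0.  66. -72.]
(0.497, -0.294, 0.09) 6 [-36.   4. 110.  -0.  66. -42.]
(0.497, -0.294, 0.09) -24 [-36.   4. 110.  -0.  66. -12.]
(0.497, -0.294, 0.09) -54 [-36.   4. 110.  -0.  66.  18.]
(0.497, -0.294, 0.09) -84 [-36.   4. 110.  -0.  66.  48.]
(0.497, -0.294, 0.09) -174 [-36.   4. 110.  -0.  66. 138.]
(0.497, -0.294, 0.09) 156 None
front
[[182 182 184 182 182 182 183 183 156 115 155 138 161 182 181 182 183 163
  153 177 183 183 182 181 181 183 181 184 182]
 [181 181 184 182 183 182 183 182 170 134 110 142 174 182 183 182 182 144
  139 170 181 183 183 183 182 182 183 
[... 6091 characters left out ...]
125  52  41  47  46  50  46  42  47  42  46  49
   42  44  41  96 165 182 183 183 181 182 180]
 [182 182 183 183 182 183 173 140  74  42  51  46  43  45  45  47  45  45
   47  46  92 162 182 182 182 182 182 180 181]
 [183 183 182 183 183 182 182 181 171 141 108  59  48  46  44  48  51  65
   96 162 184 149  90 160 181 184 182 184 183]
 [183 183 182 183 181 183 182 183 182 181 184 182 160 130 128 139 169 182
  181 181 182 164 102 102 168 182 183 183 182]
 [182 184 184 181 182 182 182 183 183 182 182 182 181 183 181 181 182 181
  183 182 183 183 149  83 104 171 183 182 182]
 [183 183 184 183 182 183 181 181 184 183 182 182 181 182 169 124  86 155
  181 181 181 182 183 150 104 168 183 181 182]]
```

```bash
python3 - <<'E'
from h import *
np.set_printoptions(precision=4,suppress=True)
robot.movel([.151,-.632,.40],vel=.25)
robot.movep([.4515,.376,.30],down(-21)); 
robot.gripper_to(.06,30)
im=read_camera("top");cv2.imwrite("pics/t1.png",im);cv2.imwrite("pics/s1.png",read_camera("scene"))
st()
s=cv2.resize(im[135:285,130:330],None,fx=4,fy=4,interpolation=cv2.INTER_CUBIC);cv2.imwrite("pics/t1a.png",s)
E
```

```text
t5.55 p [0.4515 0.376  0.3   ] F [0.3 0.3 0.4] M [-0.02 -0.07 -0.03] op 0.0596 q [35. -3. 97. -0. 86. 56.]
```

View pics/s1.png

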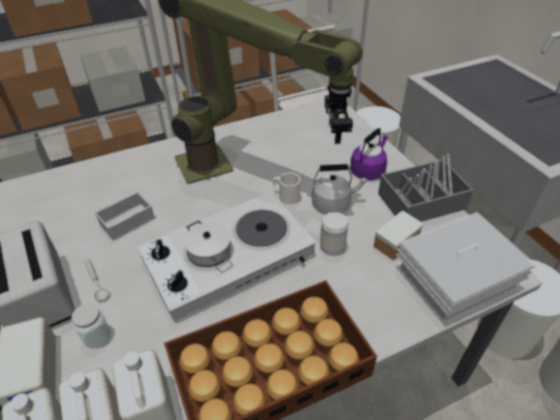

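The gripper is above the kettle handle at (335,168), with the fingers at (338,128) and nothing touched. Next: descend, grip and lift slightly.

```bash
python3 - <<'E'
from h import *
robot.movel([.4515,.376,.155],vel=.12); st()
robot.gripper_to(0,40); st()
robot.dwell(.2)
robot.movel([.4515,.376,.175],vel=.04); robot.dwell(.2); st()
cv2.imwrite("pics/s2.png",cv2.resize(read_camera("scene")[60:260,240:440],None,fx=3,fy=3))
E
```

```text
t6.91 p [0.4521 0.3764 0.1562] F [-0.6  0.8  0.1] M [-0.04 -0.05 -0.04] op 0.0597 q [ 35.   2. 106.  -0.  72.  56.]
t7.61 p [0.4522 0.3758 0.1552] F [ 2.5 -1.   0.7] M [-0.2  -0.56  0.04] op 0.0218 q [ 35.   2. 106.  -0.  72.  56.]
t8.66 p [0.4513 0.3759 0.1746] F [ 0.4  0.4 -7.2] M [-0.06 -0.11 -0.01] op 0.0220 q [ 35.   1. 105.   0.  74.  56.]
```

View pics/s2.png

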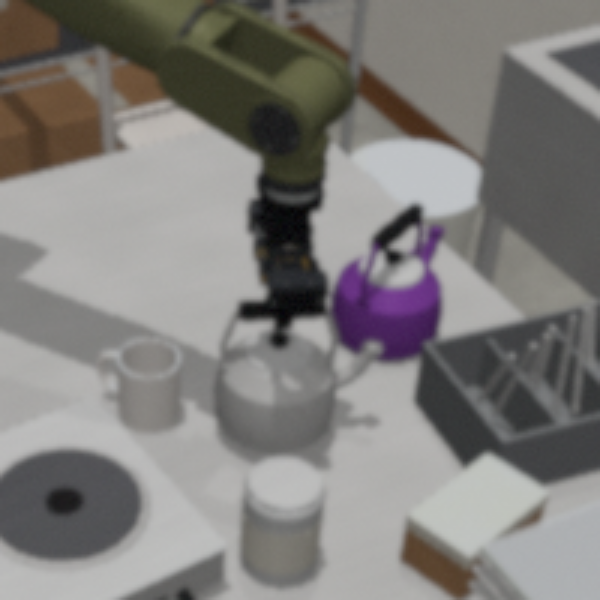

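```bash
python3 - <<'E'
from h import *
robot.movel([.4515,.376,.315],vel=.12)
robot.movel([.5345,.049,.315],vel=.13); robot.dwell(.2); st()
robot.movel([.5345,.049,.262],vel=.06); robot.dwell(.4); st()
t=read_camera("top");s=read_camera("scene")
cv2.imwrite("pics/s3.png",cv2.resize(s[100:300,160:360],None,fx=3,fy=3));cv2.imwrite("pics/t3.png",cv2.resize(t[130:290,220:420],None,fx=4,fy=3.5))
E
```

```text
t12.97 p [0.5345 0.0492 0.315 ] F [-0.8 -0.8 -8.4] M [-0.03 -0.07  0.02] op 0.0218 q [ -0. -10. 102.   0.  88.  21.]
t14.40 p [0.5345 0.049  0.2622] F [ 0.2 -0.6 -8.7] M [-0.06 -0.11 -0.01] op 0.0218 q [ -0.  -9. 106.   0.  83.  21.]
```

View pics/s3.png

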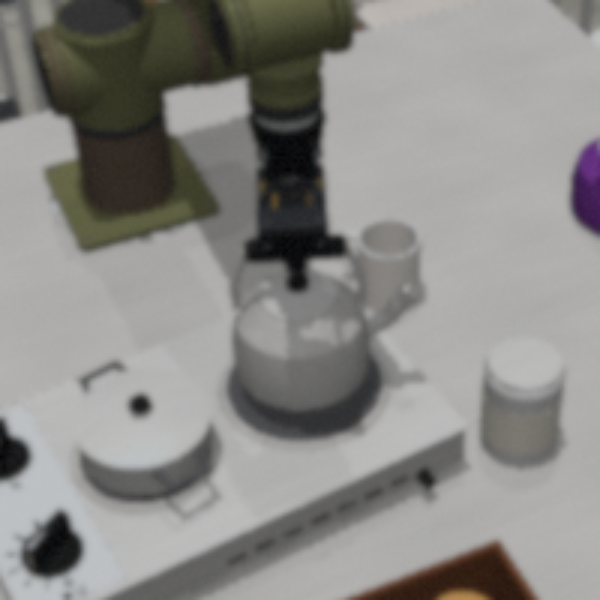

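View pics/t3.png

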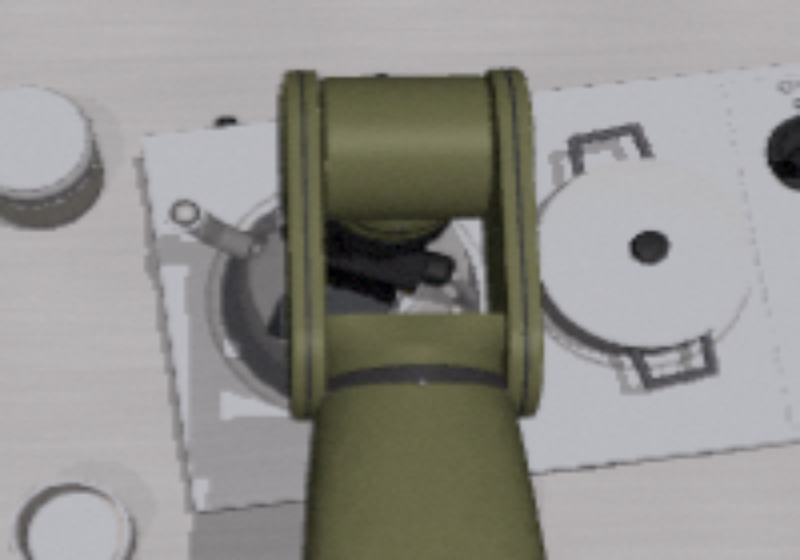

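```bash
python3 - <<'E'
from h import *
robot.movel([.536,.049,.243],vel=.05); robot.dwell(.3); f0=st()['wrist_force'][2]
z=.243
for i in range(9):
    z-=.001; robot.movel([.536,.049,z],vel=.015); robot.dwell(.12)
    f=robot.get_state()['wrist_force'][2]; print(round(z,4),round(f,2))
    if f-f0>3.0: break
st()
E
```

```text
t15.33 p [0.5362 0.049  0.2434] F [-0.5  0.1 -8.4] M [-0.02 -0.05 -0.02] op 0.0218 q [ -0.  -8. 107.  -0.  81.  21.]
0.242 -8.41
0.241 -8.22
0.24 -7.95
0.239 -8.11
0.238 -6.91
0.237 -1.43
t17.53 p [0.5364 0.0489 0.2381] F [-0.3 -0.8 -1.4] M [-0.07  0.2   0.01] op 0.0215 q [ -0.  -8. 107.  -0.  81.  21.]
```

```bash
python3 - <<'E'
from h import *
robot.gripper_to(.055,20); st()
robot.movel([.536,.049,.40],vel=.15)
robot.movep([.50,-.22,.38],down(66)); st()
t=read_camera("top");s=read_camera("scene")
cv2.imwrite("pics/s4f.png",s);cv2.imwrite("pics/t4f.png",t)
cv2.imwrite("pics/s4.png",cv2.resize(s[100:300,130:330],None,fx=3,fy=3));cv2.imwrite("pics/t4.png",cv2.resize(t[130:290,220:470],None,fx=3.2,fy=3.2))
E
```

```text
t18.30 p [0.536 0.049 0.237] F [-0.8 -0.5 -0.5] M [-0.02 -0.05 -0.03] op 0.0547 q [ -0.  -8. 107.  -0.  81.  21.]
t21.29 p [ 0.5001 -0.2197  0.3798] F [ 0.3 -0.2 -0.5] M [ 0.05 -0.13  0.  ] op 0.0551 q [-29.  -9.  95.   0.  94. -95.]
```

View pics/s4.png

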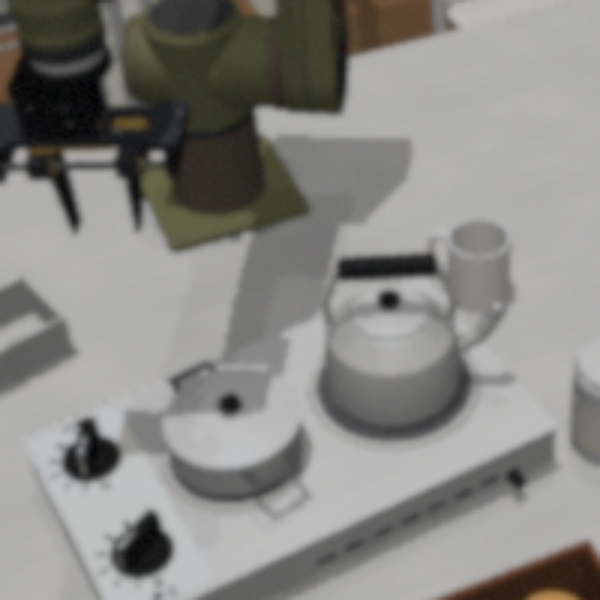

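View pics/t4.png

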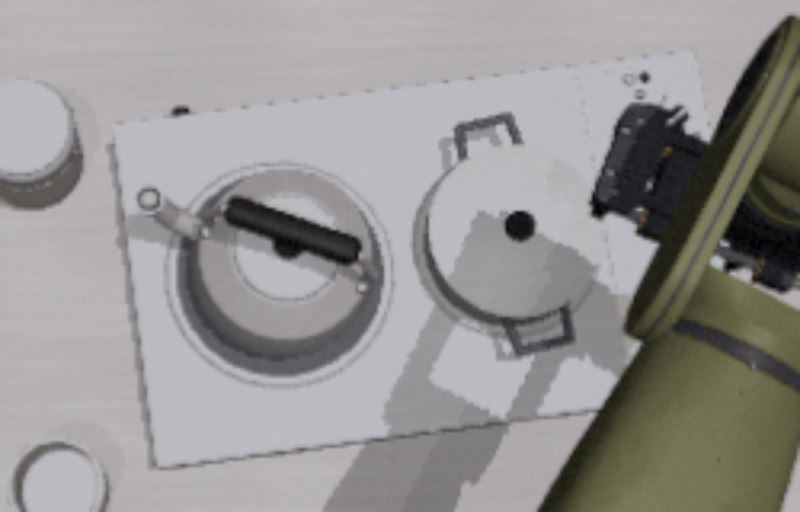

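```bash
python3 - <<'E'
from h import *
np.set_printoptions(precision=4,suppress=True)
t=cv2.imread("pics/t4f.png");g=cv2.imread("pics/top0.png")
c=comps(t,(285,185,336,215),lambda a:a.max(2)<70)[0];r=cv2.minAreaRect(c);print(r,onz("top",[r[0]],.263),onz("top",[r[0]],.257))
for zz in(.263,):
  b=onz("top",cv2.boxPoints(r),zz);print(b)
print("cam",ray("top",[(0,0)])[0])
def pointer(c):
    m=g.max(2).astype(float); yy,xx=np.mgrid[0:420,0:560]
    k=(m>75)&(np.hypot(xx-c[0],yy-c[1])<11.0)
    n,l,s,_=cv2.connectedComponentsWithStats(k.astype(np.uint8)); i=1+np.argmax(s[1:,4])
    pts=np.c_[xx[l==i],yy[l==i]].astype(float); w=m[l==i]
    W=onz("top",pts,.117)[:,:2]; mu=np.average(W,0,w); C=np.cov(W.T,aweights=w); v=np.linalg.eigh(C)[1][:,1]
    v*=np.sign(v[0]); pr=(W-mu)@v; return mu,v,pr.max(),len(pts)
for nm,c in(("front",(432,225)),("back",(422.6,173.3))):
    mu,v,m,n=pointer(c); print(nm,mu,v,np.degrees(np.arctan2(v[1],v[0])),m,n)
    print(" axis from skirt z.087",onz("top",[c],.087), "tip px",)
# hob yaw from deck's left edge + near edge: rows
E
```

```text
((310.473876953125, 203.49078369140625), (43.71036911010742, 12.702634811401367), 19.44003677368164) [[0.5308 0.0505 0.263 ]] [[0.532  0.0501 0.257 ]]
[[ 0.5351  0.1056  0.263 ]
 [ 0.5647  0.0946  0.263 ]
 [ 0.5265 -0.0047  0.263 ]
 [ 0.4972  0.0067  0.263 ]]
cam [0.2743 0.1345 1.5554]
front [ 0.5094 -0.302 ] [ 0.9214 -0.3886] -22.87050189551371 0.008935239479041393 17
 axis from skirt z.087 [[ 0.4984 -0.2949  0.087 ]] tip px
back [ 0.6532 -0.2887] [ 0.5473 -0.8369] -56.817287994062866 0.006656715969141347 11
 axis from skirt z.087 [[ 0.6456 -0.2788  0.087 ]] tip px
```

The kettle sits on the left plate at top-crop (285,250), with the plate's rim visible all round. The front pointer is at yaw -23°, about 29° from the hob's x, so the dial is at position 1. The back dial is at position 2. The front dial therefore needs 3 clicks, or 90° clockwise.

```bash
python3 - <<'E'
from h import *
ax=(.497,-.296)
robot.movep([*ax,.20],down(66))
robot.movel([*ax,.105],vel=.1)
cv2.imwrite("pics/s5.png",cv2.resize(read_camera("scene")[180:310,110:260],None,fx=4.5,fy=4.5,interpolation=cv2.INTER_CUBIC))
robot.movel([*ax,.0905],vel=.03); st()
robot.gripper_to(.03,10); st()
E
```

```text
t23.98 p [ 0.4969 -0.296   0.0903] F [-0.  -0.1  0.4] M [ 0.01 -0.18  0.02] op 0.0553 q [ -36.    4.  110.   -0.   66. -102.]
t24.63 p [ 0.497  -0.296   0.0905] F [-0.   0.2 -0.4] M [ 0.1  -0.13 -0.04] op 0.0304 q [ -36.    4.  110.   -0.   66. -102.]
```

View pics/s5.png

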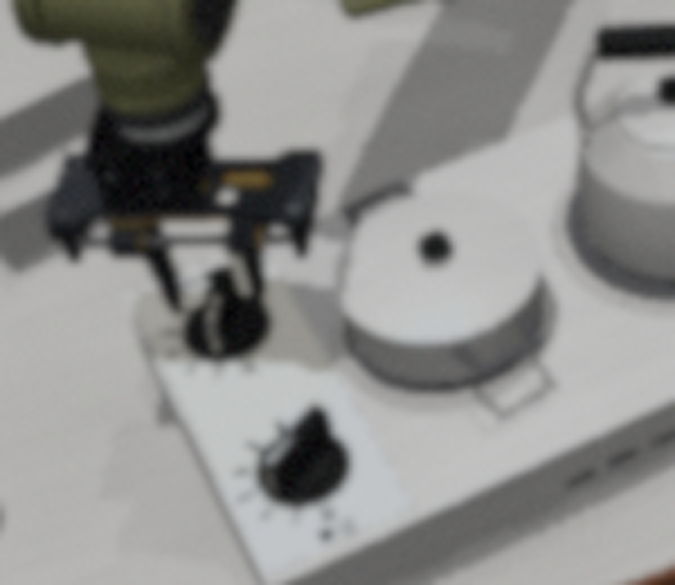

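The fingers straddle the bar at crop (220,320) with no contact, and the gripper's body clears the pan. Now I close lightly and check the forces.

```bash
python3 - <<'E'
from h import *
robot.gripper_to(0,10); robot.dwell(.2); s=st()
y=down(66)[:,1]; print("Fy",s['wrist_force']@y)
E
```

```text
t25.23 p [ 0.497  -0.2959  0.0905] F [ 0.2  0.2 -0.6] M [ 0.19 -0.24  0.03] op 0.0157 q [ -36.    4.  110.    0.   66. -102.]
Fy 0.2564652934279952
```

```bash
python3 - <<'E'
from h import *
ax=(.497,-.296,.0905)
robot.gripper_to(0,25)
for i in range(1,5):
    robot.movep(list(ax),down(66-15*i)); s=st()
    if np.linalg.norm(s['wrist_force'])>25: print("high"); break
E
```

```text
t25.80 p [ 0.4974 -0.2955  0.0905] F [ 1.6  2.3 -0.2] M [ 0.86 -0.54 -0.49] op 0.0162 q [-36.   4. 110.   0.  66. -87.]
t26.16 p [ 0.4977 -0.2952  0.0905] F [3.3 3.9 0.3] M [ 0.86 -0.84 -0.02] op 0.0156 q [-36.   4. 110.   0.  66. -72.]
t26.52 p [ 0.4982 -0.2953  0.0905] F [ 6.3  4.  -0.2] M [ 0.73 -1.21 -0.02] op 0.0161 q [-36.   4. 110.   0.  66. -57.]
t26.88 p [ 0.4986 -0.2952  0.0905] F [ 7.   3.9 -2. ] M [ 0.73 -1.44  0.  ] op 0.0159 q [-36.   4. 110.   0.  65. -42.]
```

```bash
python3 - <<'E'
from h import *
for i in range(5,7):
    robot.movep([.4995,-.2945,.0905],down(66-15*i)); s=st()
robot.dwell(.2)
s=st(); R=s['tool_rot']; print(np.degrees(np.arctan2(R[1,1],R[0,1])))
robot.gripper_to(.05,10); st()
robot.movel([.4995,-.2945,.20],vel=.15)
robot.movep([.35,-.45,.35],down(-24)); st()
t=read_camera("top");s=read_camera("scene")
cv2.imwrite("pics/s6f.png",s);cv2.imwrite("pics/t6f.png",t)
cv2.imwrite("pics/s6.png",cv2.resize(s[220:310,130:220],None,fx=6,fy=6,interpolation=cv2.INTER_CUBIC));cv2.imwrite("pics/t6.png",cv2.resize(t[140:290,200:470],None,fx=2.9,fy=2.9,interpolation=cv2.INTER_CUBIC))
E
```

```text
t27.23 p [ 0.4992 -0.2951  0.0905] F [-1.  -1.6  0.4] M [-0.08  0.05 -0.25] op 0.0156 q [-36.   5. 110.  -0.  66. -27.]
t27.59 p [ 0.4996 -0.2951  0.0905] F [ 0.4 -3.  -2. ] M [-0.55 -0.29  0.03] op 0.0160 q [-36.   5. 110.  -0.  66. -12.]
t27.79 p [ 0.4996 -0.2951  0.0905] F [ 0.8 -4.5 -3.2] M [-0.85 -0.34  0.  ] op 0.0159 q [-36.   5. 110.  -0.  66. -12.]
-23.8758117104488
t28.57 p [ 0.4995 -0.2945  0.0905] F [0.3 0.6 0.1] M [-0.04 -0.07  0.05] op 0.0498 q [-36.   5. 110.   0.  66. -12.]
t30.48 p [ 0.3503 -0.4492  0.3483] F [-0.7  0.1 -0.1] M [ 0.04 -0.07  0.  ] op 0.0497 q [-57.  -6.  95.   0.  91. -33.]
```

View pics/s6.png

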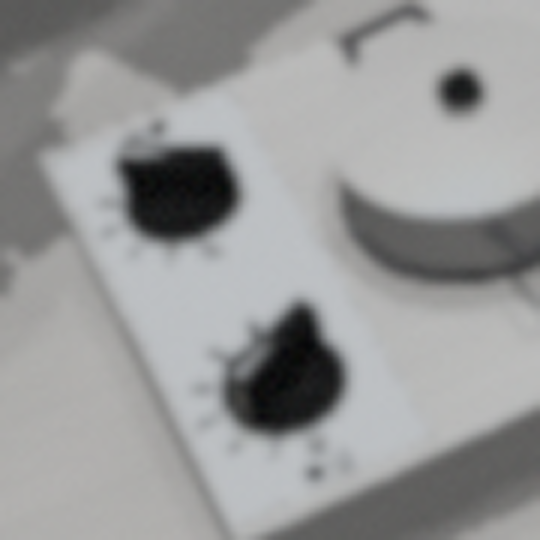

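View pics/t6.png

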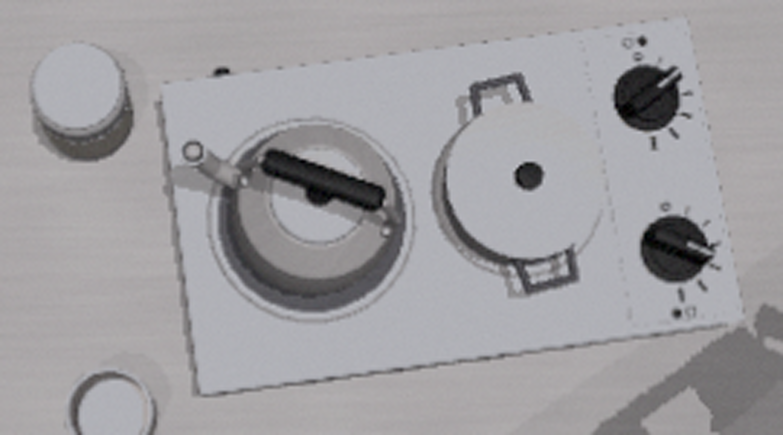

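```bash
python3 - <<'E'
from h import *
np.set_printoptions(precision=4,suppress=True)
g=cv2.imread("pics/t6f.png")
cv2.imwrite("pics/t6b.png",cv2.resize(g[195:255,405:465],None,fx=9,fy=9,interpolation=cv2.INTER_CUBIC))
m=g.max(2).astype(float); yy,xx=np.mgrid[0:420,0:560]
for c in((432,225),(422.6,173.3)):
    k=(m>75)&(np.hypot(xx-c[0],yy-c[1])<11)
    n,l,s,_=cv2.connectedComponentsWithStats(k.astype(np.uint8)); i=1+np.argmax(s[1:,4])
    W=onz("top",np.c_[xx[l==i],yy[l==i]],.117)[:,:2];w=m[l==i];mu=np.average(W,0,w);v=np.linalg.eigh(np.cov(W.T,aweights=w))[1][:,1]
    v*=-np.sign(v[1]);d=mu-np.array([.4993,-.2948]);print(mu,np.degrees(np.arctan2(v[1],v[0])),"from axis",np.degrees(np.arctan2(d[1],d[0])),len(w))
E
```

```text
[ 0.4944 -0.3066] -115.99722163649466 from axis -112.58273973727098 13
[ 0.6534 -0.2886] -57.89201902817912 from axis 2.2891237447538075 10
```

View pics/t6b.png

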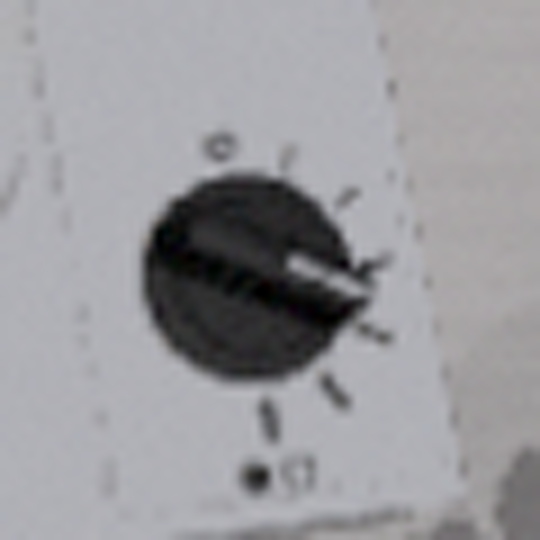

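```bash
python3 - <<'E'
from h import *
px=np.array([(220,147),(288,157),(347,198),(374,267),(375,333),(335,391),(269,420)])/9+[405-.5,195-.5]
W=onz("top",px,.075)[:,:2]
A=np.c_[2*W,np.ones(7)];c=np.linalg.lstsq(A[1:],(W[1:]**2).sum(1),rcond=None)[0][:2];print("centre",c)
for ax in(c,np.array([.4993,-.2948])):
    d=W-ax;print(np.degrees(np.arctan2(d[:,1],d[:,0])).round(1),np.linalg.norm(d,axis=1).round(4))
E
```

```text
centre [ 0.49735359 -0.2965572 ]
[   5.2  -23.6  -53.1  -84.1 -111.9 -141.9 -172.7] [0.0432 0.0431 0.0436 0.042  0.0437 0.0433 0.0429]
[   3.   -26.9  -56.5  -86.9 -113.3 -141.7 -170.8] [0.0412 0.0421 0.0439 0.0436 0.0461 0.0459 0.0451]
```

```bash
python3 -c "
from h import *
st(); robot.dwell(.3); robot.close_job()"
```

```text
t30.57 p [ 0.3506 -0.4489  0.348 ] F [-0.1 -0.1 -0.7] M [-0.02 -0.1  -0.01] op 0.0500 q [-57.  -6.  95.   0.  91. -34.]
the job is handed in; nothing more can be done
```

The kettle is standing on the left-hand plate and the near dial is at position 4. I handed the job in at about 31 s with the gripper clear of everything.

- **Kettle:** I carried it by its handle without changing its heading and lowered it in 1 mm steps. At contact the kettle's weight came off the wrist with the gripper at the height expected for the plate, and I then let go. The last top view shows the plate's rim visible all round it. A rough measurement put it within about 4 mm of the plate's centre. That measurement was slightly off because the lid's dark button merged with the handle in the image.
- **Dial:** I found it at position 1 and turned it 90° clockwise in one grasp. From the top picture, the pointer then lay at -113° to -116°, and the position 4 tick at -112° to -113°. Seen from above, the raised pointer looks to lie between ticks 3 and 4. I put that down to parallax, since the angles measured at the right heights agree with 4.
- **Everything else:** The far dial is still at position 2, about 1° from its first reading, which is within measurement noise. The pan, mug and tin look unmoved in the last pictures, but I judged them by eye only.

Wrist force stayed under about 9 N at every reading I took, and no check failed.

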